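# Square the tube rack into the scanner's corner and start the scan

## Task

The rack of sample tubes stands loose and askew on the glass of the flatbed rack scanner. With the fingertips, push it along the glass until it sits square in the locating corner, snug against both metal guides, and only then press the scan key fully down and let it go. Only push the rack, keeping it flat on the glass and never picking it up, and leave the other things on and beside the scanner where they lie.

Things in the scene. Friction and masses are not known exactly. Their poses are not given: they have to be found in the camera images.
- scanner: Fixed cream flatbed rack scanner, 290 (x) x 400 (y) x 75 mm, a dark glass window flush in its flat top. Origin: centre of its underside; x points to its rear (away from the robot, turned by up to 0.25 rad), y to its left, z up. Two aluminium guide bars, 10 mm wide, stand 12 mm above the top and meet at the rear left: the locating corner.
- seat (a point): Point on the glass under the rack's centre when the rack stands square against both guides, 75 mm above the bench. Same axes as the scanner. The inner face of the rear guide (along y) lies 42.75 mm in +x from it, that of the left guide (along x) 64 mm in +y; the scanner's origin lies 62.25 mm in -x, 81 mm in -y.
- rack: White rack of 48 lilac-capped tubes, on the glass: 85.5 (x) x 128 (y) mm, upright side walls 32 mm high, 50 mm over the caps, which are set in 5 mm or more. One piece, about 0.24 kg; slides on the glass. Origin: centre of underside. Starts 5 to 9 cm short of the rear guide, 8 to 15 cm short of the left one, turned up to 0.3 rad from the scanner's axes, a long side to the robot.
- scan_key (a joint): Travel of the round white scan key in m: 0 when up, 0.006 when fully down. It springs back by itself; fully down takes about 5 N.
- scan_key_top (a point): Centre of the top of the scan key: a round white button 28 mm across on the near right part of the scanner's top, in a black collar 44 mm across and 2 mm high. 115 mm in -x and 155 mm in -y from the scanner's origin. It stands 12 mm above the scanner's top when up; pressed straight down.
- decapper: Bystander: grey hand tool for unscrewing caps, 18 x 115 x 18 mm, lying along the scanner's y on the near left part of the scanner's top. Origin: underside, near its middle.
- spare_rack: Bystander: a second rack of the same kind, partly filled, on the bench to one side of the scanner. Origin: centre of its underside.
- rack_lid: Bystander: clear lid of the rack, 90 x 132 x 28 mm, lying open side up on the bench to the other side of the scanner. Origin: centre of its underside.
- sharps_bin: Bystander: yellow round sharps bin, 150 mm across and 160 mm high, on the bench to the right, beyond the scanner. Origin: centre of its underside.
Mind the look-alikes: they are no part of the job. Leave any red or yellow look-alike of the rack alone.

How it is judged:
By the outcome, as a careful person would: the job done as asked, in the order asked, and still so for the second after the job is handed in, with the robot touching nothing.
It also fails if it takes over 58 s, if anything falls off the work surface, if the arm or the gripper's body presses on something with over 40 N, if the wrist force passes 120 N, or if a joint passes its speed limit or range.

## Robot

A 6-joint arm with a two-finger parallel gripper is mounted at the origin on the work surface. World frame = base frame: x ahead of the robot, y to its left, z up, the work surface at z = 0. Lengths are in m, angles in rad, forces in N, time in s.
With the tool pointing down it reaches from about 0.325 to 0.75 m from the base axis. Payload 7.6 kg.
Tool frame: the origin (TCP) lies on the centre line of the jaws, within the pads' length; the fingertips stand 8 mm ahead of it and the grasp point (between the pads) lies 11 mm behind it; y points along the fingers, z is the direction in which the jaws open and shut, and the axes are right-handed (so a half turn about y gives the same grasp; the last joint's range is limited). The gripper opens to 85 mm and grips with 20 to 120 N. Pads are 22 mm wide; open, the fingers measure 114 mm over their backs; the gripper's body (76 mm by 85 mm) begins 54 mm behind the grasp point. The pads swing forward as they close: fully open they stand 13 mm farther back than shut.
Start: joints at [1.105, 0.052, 1.401, -0, 1.689, -0.07], TCP at [0.202, 0.484, 0.239] pointing down, gripper open.
Joint ranges: [-2.9, 2.9], [-0.91, 2.17], [0.12, 2.37], [-1.06, 4.2], [0.26, 2.73], [-2.93, 2.93]. Speed limits (rad/s): [2.57, 2.57, 3.01, 3.14, 3.14, 3.14].

## Interface

Orientations are given as a 3x3 rotation matrix whose columns are the frame's x, y, z axes.
In Python, from cell import robot, viewer, hand_in gives the robot as it stands.
- The arm moves only by the shell command python3 -m inch 'ROWS' [OPENING] [FORCE]. ROWS is JSON, one flat list of numbers, 6 for each row, row after row: the shift along the tool's x, y, z in mm, then the turn, a rotation vector about the tool's x, y, z in rad. A call has 1 to 20 rows; each row shifts and turns the commanded pose from where the row before left it, along the tool's axes as they then stand; what a row does not reach is not made up. A row lasts 1/12 s, in which the tool goes at most 41.7 mm and 7.16 degrees, less where a joint would pass 70% of its speed; a pose out of reach is approached as far as the arm can. A call is refused whole if a number of a shift passes 41.7 or a number of a turn 0.125, either way. A call with a gripper value outside its range is refused whole. OPENING is the closure, from -1 (fully open) to 1 (shut), set as the call begins (- or left out, the last holds). The fingers move at their own pace and stop on an object; FORCE is the grip in N (left out, the last holds). Time passes only in rows, so rows that do not move let the fingers close. It gives the time, the measured TCP pose, the force and the opening at its end, in the units of the state.
- robot.sense(): the state, without advancing time (a new reading comes with each control period).
- viewer.camera(name): name is "side" or "top" or "wrist"; returns the picture (384x512x3 uint8, red, green, blue); there is no depth.
- viewer.camera_params(name): a dict with "camera_matrix" (3x3 intrinsics, pixels), "position" and "rotation" of the camera in the world; the wrist camera has in their place "tool_from_camera" (4x4, takes a point from camera to tool coordinates, whose origin is the TCP and whose axes are the tool frame's). Camera axes: x right, y up, looking along -z (the intrinsics and any distortion apply to the point x, -y, -z); pixel columns grow to the right and rows downward; lengths in m; the calibration is good to about 2 mm. A picture is of the moment at which its call begins: read the wrist's pose just before it. camera_params takes no time and is no camera call.
- hand_in(): hands the job in, once; it reports no verdict.
The state is a dict: "time": time; "q": joint angles; "qvel": joint speeds; "joint_efforts": joint torques, N m; "position": TCP position; "orientation": TCP orientation; "contact_force": force on the tool from outside, world axes, zero at the start; "ft_torque": the same for the moment, N m; "gripper_width": finger opening in m.
Only numpy, scipy, OpenCV 4.12 (cv2) and the standard library are available. Lean on these libraries where they do the work, as an engineer would, in place of code of your own. Each camera call takes 0.05 s, during which the arm holds its last target. There are 200 camera calls.

## Working session

There is one attempt and no reset: what is moved stays moved. The work goes in short steps, Python scripts to look and compute and a shell command to move; the robot and the scene stay as the last step left them, time stands still between calls to the robot, and variables do not carry over. Pictures are saved under pics/ and viewed, about 8 in all and at most 12, crops included, and the job is handed in when it is done.

```bash
ls; mkdir -p pics
python3 - <<'E'
from cell import robot, viewer
import cv2,json
s=robot.sense()
for k in s: print(k,s[k])
for n in("top","side"):
    im=viewer.camera(n); cv2.imwrite(f"pics/{n}0.png",im[:,:,::-1]); print(n,viewer.camera_params(n))
print(viewer.camera_params("wrist"))
E
```

```text
pics
time 0.0
q [ 1.10468703e+00  5.28364602e-02  1.40175154e+00  9.38706897e-07
  1.68857989e+00 -7.03228714e-02]
qvel [-1.71836487e-03  2.08320500e-03  2.86998898e-03 -1.24097987e-04
 -2.73192036e-04  1.85239417e-05]
joint_efforts [ 8.59920947e-04 -3.81678665e+01 -3.60188377e+01 -9.67635913e-06
  6.15470271e-03  5.05853075e-05]
position [0.20226396 0.48415804 0.23845903]
orientation [[ 9.22693660e-01 -7.08767245e-04  3.85533276e-01]
 [-3.85533911e-01 -1.40677915e-03  9.22692595e-01]
 [-1.11614116e-04 -9.99998759e-01 -1.57128001e-03]]
contact_force [-0.70576418 -0.02496548  0.16547422]
ft_torque [ 0.01412555 -0.03881107  0.00909479]
gripper_width 0.08548348312086436
top {'camera_matrix': array([[385.32547676,   0.        , 249.34751689],
       [  0.        , 385.32547676, 188.9691039 ],
       [  0.        ,   0.        ,   1.        ]]), 'position': array([ 0.34295851, -0.02369164,  1.0808232 ]), 'rotation': array([[ 0.02095881,  0.97746599, -0.21004991],
       [-0.99976966,  0.01951955, -0.00892304],
       [-0.00462189,  0.21018854,  0.97764994]])}
side {'camera_matrix': array(
[... 201 characters left out ...]
2591]), 'rotation': array([[ 0.75397322,  0.46538365, -0.46361885],
       [-0.65661742,  0.51303082, -0.55285887],
       [-0.01944072,  0.721261  ,  0.69239052]])}
{'camera_matrix': array([[296.22917455,   0.        , 251.99094621],
       [  0.        , 296.22917455, 187.6278703 ],
       [  0.        ,   0.        ,   1.        ]]), 'tool_from_camera': array([[-7.91235862e-05, -9.47472409e-01, -3.19837502e-01,
        -8.18944967e-02],
       [ 1.10530568e-03,  3.19837225e-01, -9.47471861e-01,
        -1.33848911e-01],
       [ 9.99999386e-01, -4.28485580e-04,  1.02193997e-03,
        -1.09505916e-03],
       [ 0.00000000e+00,  0.00000000e+00,  0.00000000e+00,
         1.00000000e+00]])}
```

View pics/top0.png

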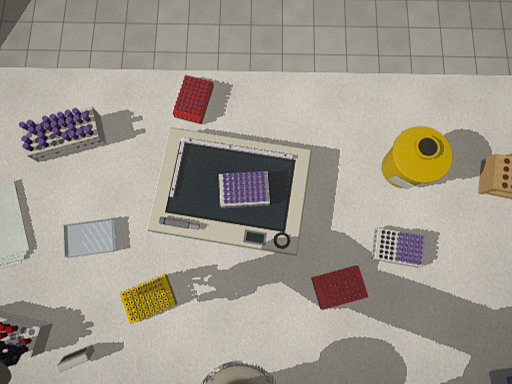

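View pics/side0.png

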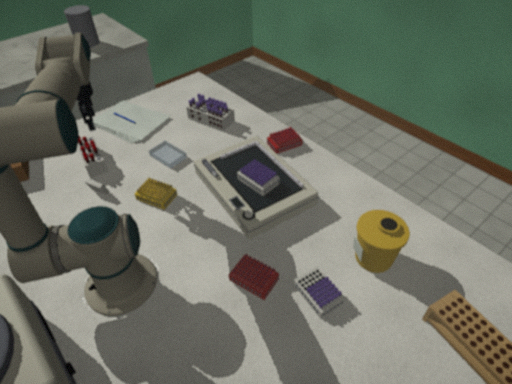

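The top view shows the scanner at about (150–310, 128–254), the rack at (244,188), the decapper at (180,223), the key at (282,241), and the guides at the top and left of the glass. Next I'll enlarge it.

```bash
cat > h.py <<'E'
import numpy as np,cv2
from cell import robot,viewer
def cam(name,s=None):
    p=viewer.camera_params(name)
    if name!="wrist": return p["camera_matrix"],np.array(p["position"]),np.array(p["rotation"])
    T=p["tool_from_camera"];R=np.array(s["orientation"]);return p["camera_matrix"],np.array(s["position"])+R@T[:3,3],R@T[:3,:3]
def ray(c,uv,z):
    K,p,R=c; uv=np.atleast_2d(uv).astype(float)
    d=np.c_[(uv[:,0]-K[0,2])/K[0,0],-(uv[:,1]-K[1,2])/K[1,1],-np.ones(len(uv))]@R.T
    return p+d*((z-p[2])/d[:,2])[:,None]
def proj(c,P):
    K,p,R=c; q=(np.atleast_2d(P)-p)@R
    return np.c_[K[0,2]-K[0,0]*q[:,0]/q[:,2],K[1,2]+K[1,1]*q[:,1]/q[:,2]]
E
python3 - <<'E'
from h import *
im=cv2.imread("pics/top0.png"); c=im[115:265,140:320]
cv2.imwrite("pics/top0c.png",cv2.resize(c,None,fx=4.4,fy=4,interpolation=cv2.INTER_CUBIC)[:600,:800] if 0 else cv2.resize(c,None,fx=4,fy=4,interpolation=cv2.INTER_CUBIC))
C=cam("top")
for n,uv,z in [("collar",(282,241),.077),("rack",(244,188),.11),("TL",(172,128),.075),("TR",(310,150),.075),("BL",(149,232),.075),("BR",(299,253),.075)]: print(n,ray(C,uv,z).round(4))
E
```

```text
collar [[ 0.4226 -0.1019  0.077 ]]
rack [[ 0.5538 -0.001   0.11  ]]
TL [[0.7273 0.2031 0.075 ]]
TR [[ 0.671  -0.1776  0.075 ]]
BL [[0.439 0.245 0.075]]
BR [[ 0.3929 -0.1459  0.075 ]]
```

View pics/top0c.png

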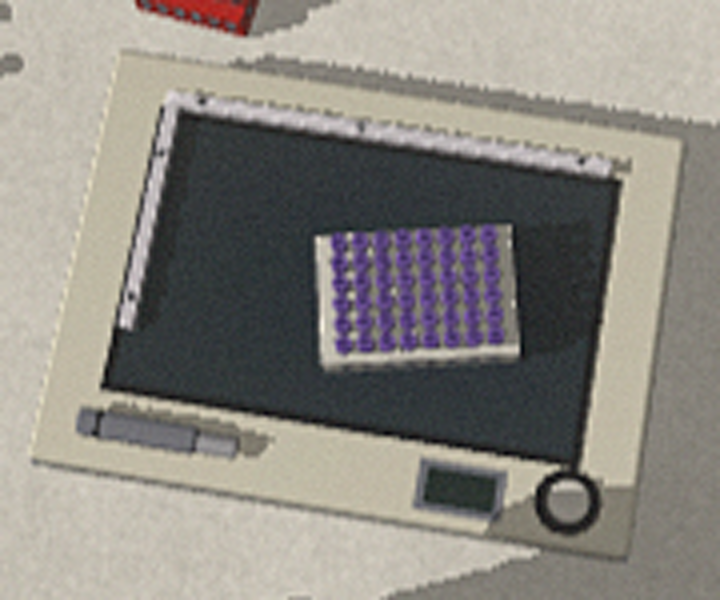

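The crop shows the scanner yawed about -0.13 rad. The rack is roughly square to the world, so about +0.18 rad to the scanner. The decapper lies near left and the key collar is at crop (567,502). I'll go to a standoff on the near side of the rack and look with the wrist camera.

```bash
python3 -m inch '[28.6,0,-23,0,0,0,28.6,0,-23,0,0,0,28.6,0,-23,0,0,0,28.6,0,-23,0,0,0,28.6,0,-23,0,0,0,28.6,0,-23,0,0,0,28.6,0,-23,0,0,0,28.6,0,-23,0,0,0,28.6,0,-23,0,0,0,28.6,0,-23,0,0,0,28.6,0,-23,0,0,0,28.6,0,-23,0,0,0,28.6,0,-23,0,0,0,28.6,0,-23,0,0,0,28.6,0,-23,0,0,0,0,0,0,0,-0.09,0,0,0,0,0,-0.09,0,0,0,0,0,-0.09,0,0,0,0,0,0,0]'
python3 - <<'E'
from h import *
s=robot.sense(); im=viewer.camera("wrist"); cv2.imwrite("pics/w1.png",im[:,:,::-1])
np.savez("w1.npz",p=s["position"],R=s["orientation"]); print(s["q"])
E
```

```text
time: 1.68
position: [0.4651, 0.0004, 0.2388]
orientation: [[0.992, -0.001, 0.123], [-0.123, 0.0, 0.992], [-0.001, -1.0, 0.0]]
contact_force: [0.6, 0.3, -0.1]
gripper_width: 0.0854
[-7.85262362e-02 -1.17905659e-01  1.56793347e+00  1.00492931e-04
  1.69252242e+00 -1.52607687e+00]
```

View pics/w1.png

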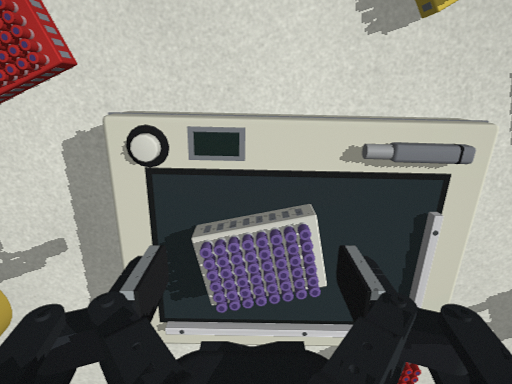

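The wrist view shows the collar at (147,147), the near glass edge from (147,169) to (449,175) and the rear guide's inner edge at v≈323. The left guide's inner edge runs from (430,213) to (412,300). The rack's near foot runs from (193,217) to (313,206), and its near top edge from (194,240) to (318,226). The fingers straddle the rack's width.

Run:
```python
from h import *
d=np.load("w1.npz"); C=cam("wrist",dict(position=d["p"],orientation=d["R"]))
def line(n,a,b,z):
    P=ray(C,[a,b],z)[:,:2]; v=P[1]-P[0]; print(n,P.round(4).tolist(),"len",np.hypot(*v).round(4),"y-axis yaw",np.arctan2(-v[0],v[1]).round(3))
    return P
line("glassnear",(147,169),(449,175),.075); line("rearguide top inner",(165,324),(350,326),.087)
line("leftguide top inner",(430,213),(412,300),.087); line("rackfoot",(193,217),(313,206),.075); line("racktop",(194,240),(318,226),.107)
line("near edge",(107,117),(493,125),.075)
im=cv2.imread("pics/w1.png"); roi=im[120:175,120:175]; m=cv2.inRange(roi,(0,0,0),(45,45,45))
m[45:]=0
c=max(cv2.findContours(m,0,2)[0],key=cv2.contourArea); e=cv2.fitEllipse(c); uv=np.array(e[0])+120
print(e,uv,ray(C,uv,.077))
key=ray(C,uv,.077)[0,:2]
for yaw in(-.12,-.13,-.14):
    X=np.array([np.cos(yaw),np.sin(yaw)]);Y=np.array([-X[1],X[0]]); o=key+.115*X+.155*Y; s=o+.06225*X+.081*Y
    print(yaw,"origin",o,"seat",s)
    for a,z in(((240,325),.087),((421,256),.087)): print((ray(C,a,z)[0,:2]-s)@np.c_[X,Y])
```

```text
glassnear [[0.4492, -0.109], [0.4942, 0.2027]] len 0.3149 y-axis yaw -0.143
rearguide top inner [[0.6379, -0.128], [0.6681, 0.093]] len 0.2231 y-axis yaw -0.136
leftguide top inner [[0.5295, 0.1788], [0.6388, 0.1654]] len 0.1102 y-axis yaw -1.693
rackfoot [[0.5086, -0.0716], [0.5117, 0.0597]] len 0.1314 y-axis yaw -0.024
racktop [[0.5202, -0.0666], [0.5199, 0.058]] len 0.1246 y-axis yaw 0.002
near edge [[0.3927, -0.1356], [0.4472, 0.2414]] len 0.3809 y-axis yaw -0.143
((27.13250160217285, 25.744064331054688), (38.39186477661133, 42.99848175048828), 131.8705291748047) [147.1325016  145.74406433] [[ 0.4251173  -0.10235787  0.077     ]]
-0.12 origin [0.55784568 0.03776056] seat [0.62934471 0.11072598]
[ 0.03881749 -0.1456643 ]
[-0.05580914  0.05543535]
-0.13 origin [0.55924021 0.03642629] seat [0.6314653  0.10867308]
[ 0.03790334 -0.14350818]
[-0.05872952  0.05663517]
-0.14 origin [0.56062132 0.03507815] seat [0.63356526 0.10659908]
[ 0.03696768 -0.1413613 ]
[-0.06166175  0.05780572]
```

```bash
python3 -m inch '[0,0,8,0,0.014,0,0,35,0,0,0,0,0,35,0,0,0,0,0,35,0,0,0,0,0,25,0,0,0,0,0,12,0,0,0,0,0,6,0,0,0,0,0,0,0,0,0,0,0,0,0,0,0]'
python3 - <<'E'
from h import *
im=viewer.camera("wrist"); cv2.imwrite("pics/w2.png",im[:,:,::-1])
E
```

```text
validation failed for argument at $...
```

```bash
python3 -m inch '[0,0,8,0,0.014,0, 0,35,0,0,0,0, 0,35,0,0,0,0, 0,35,0,0,0,0, 0,25,0,0,0,0, 0,12,0,0,0,0, 0,6,0,0,0,0, 0,0,0,0,0,0]'
python3 - <<'E'
from h import *
im=viewer.camera("wrist"); cv2.imwrite("pics/w2.png",im[:,:,::-1])
E
```

```text
time: 2.4
position: [0.4655, 0.0089, 0.0901]
orientation: [[0.99, -0.003, 0.141], [-0.141, 0.0, 0.99], [-0.003, -1.0, -0.0]]
contact_force: [0.5, 0.7, -0.2]
gripper_width: 0.0854
```

View pics/w2.png

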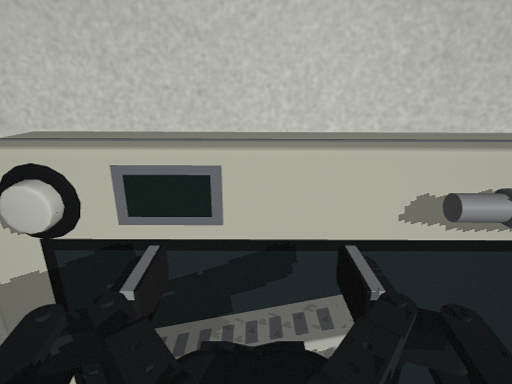

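The tool sits square with the scanner edges, and both pads are behind the rack's near wall, clear of the decapper. Now I'll push it rearward.

```bash
python3 -m inch '[4,0,0,0,0,0, 4,0,0,0,0,0, 4,0,0,0,0,0, 4,0,0,0,0,0, 4,0,0,0,0,0, 4,0,0,0,0,0, 4,0,0,0,0,0, 4,0,0,0,0,0, 4,0,0,0,0,0, 4,0,0,0,0,0, 4,0,0,0,0,0, 4,0,0,0,0,0, 4,0,0,0,0,0, 4,0,0,0,0,0, 4,0,0,0,0,0, 4,0,0,0,0,0, 4,0,0,0,0,0, 4,0,0,0,0,0]'; python3 -m inch '[3,0,0,0,0,0, 3,0,0,0,0,0, 2,0,0,0,0,0, 2,0,0,0,0,0, 1,0,0,0,0,0, 1,0,0,0,0,0]'
```

```text
time: 3.95
position: [0.5379, -0.0015, 0.0912]
orientation: [[0.99, -0.0, 0.139], [-0.139, 0.0, 0.99], [-0.0, -1.0, 0.0]]
contact_force: [-1.5, -1.1, -0.3]
gripper_width: 0.0856
time: 4.45
position: [0.5495, -0.0031, 0.0913]
orientation: [[0.99, -0.0, 0.139], [-0.139, 0.0, 0.99], [-0.0, -1.0, 0.0]]
contact_force: [-2.1, -0.7, -0.8]
gripper_width: 0.0856
```

```bash
python3 -m inch '[2,0,0,0,0,0, 2,0,0,0,0,0, 2,0,0,0,0,0, 1,0,0,0,0,0, 1,0,0,0,0,0]'; python3 -m inch '[1,0,0,0,0,0, 1,0,0,0,0,0, 1,0,0,0,0,0]'
python3 - <<'E'
from h import *
im=viewer.camera("top"); cv2.imwrite("pics/t3.png",cv2.resize(im[100:270,130:330,::-1],None,fx=3,fy=3,interpolation=cv2.INTER_CUBIC))
E
```

```text
time: 4.87
position: [0.5575, -0.0042, 0.0913]
orientation: [[0.99, 0.0, 0.139], [-0.139, 0.0, 0.99], [0.0, -1.0, 0.0]]
contact_force: [-1.3, 0.3, -0.6]
gripper_width: 0.0856
time: 5.12
position: [0.5604, -0.0046, 0.0913]
orientation: [[0.99, 0.0, 0.139], [-0.139, 0.0, 0.99], [0.0, -1.0, 0.0]]
contact_force: [-1.3, 0.2, -0.3]
gripper_width: 0.0855
```

View pics/t3.png

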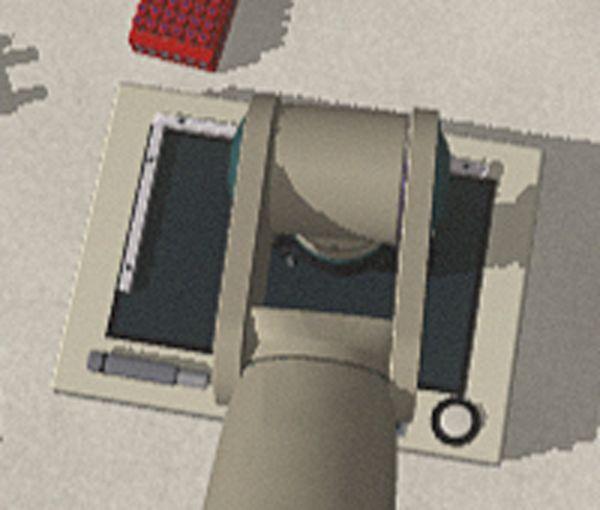

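The arm hides the rack in this view, so I'll keep creeping forward and watch the force instead.

```bash
python3 -m inch '[1,0,0,0,0,0, 1,0,0,0,0,0, 1,0,0,0,0,0]'; python3 -m inch '[1,0,0,0,0,0, 1,0,0,0,0,0]';  python3 -m inch '[1,0,0,0,0,0, 1,0,0,0,0,0]'
```

```text
time: 5.42
position: [0.5634, -0.005, 0.0913]
orientation: [[0.99, 0.0, 0.139], [-0.139, 0.0, 0.99], [0.0, -1.0, 0.0]]
contact_force: [-1.9, -0.1, -0.1]
gripper_width: 0.0852
time: 5.58
position: [0.5647, -0.0051, 0.0913]
orientation: [[0.99, -0.002, 0.139], [-0.139, 0.001, 0.99], [-0.002, -1.0, 0.0]]
contact_force: [-10.0, 1.8, 5.6]
gripper_width: 0.0853
time: 5.75
position: [0.5649, -0.005, 0.0912]
orientation: [[0.99, -0.007, 0.14], [-0.14, 0.001, 0.99], [-0.007, -1.0, 0.0]]
contact_force: [-21.4, 4.0, 10.9]
gripper_width: 0.0853
```

The rear guide stopped it at about 21 N. Next I'll back off, lift, go to the rack's right side, turn the tool 90° and half close it.

```bash
python3 -m inch '[-7,0,0,0,0,0, -8,0,0,0,0,0, 0,-30,0,0,0,0, 0,-38,0,0,0,0, 0,-38,0,0,0,0, 20,-4,-20,0,0,0, 20,0,-30,0,0,0, 20,0,-30,0,0,0, 10,0,-20,0,0,0]' ; python3 -m inch '[0,0,0,0,0.12,0, 0,0,0,0,0.12,0, 0,0,0,0,0.12,0, 0,0,0,0,0.12,0, 0,0,0,0,0.12,0, 0,0,0,0,0.12,0, 0,0,0,0,0.12,0, 0,0,0,0,0.12,0, 0,0,0,0,0.12,0, 0,0,0,0,0.12,0, 0,0,0,0,0.12,0, 0,0,0,0,0.12,0, 0,0,0,0,0.12,0, 0,0,0,0,0.011,0, 0,0,0,0,0,0]' 0.1
python3 - <<'E'
from h import *
s=robot.sense(); im=viewer.camera("wrist"); cv2.imwrite("pics/w4.png",im[:,:,::-1])
np.savez("w4.npz",p=s["position"],R=s["orientation"]); print(s["q"])
E
```

```text
time: 6.5
position: [0.6087, -0.1149, 0.2015]
orientation: [[0.99, 0.002, 0.14], [-0.14, -0.001, 0.99], [0.002, -1.0, -0.001]]
contact_force: [-0.0, 0.3, 0.9]
gripper_width: 0.0857
time: 7.75
position: [0.6077, -0.1123, 0.2014]
orientation: [[-0.137, 0.001, 0.991], [-0.991, -0.0, -0.137], [0.0, -1.0, 0.001]]
contact_force: [-0.4, 0.3, 0.7]
gripper_width: 0.0386
[-2.42428454e-01  3.27904145e-01  1.16379751e+00  2.10719037e-05
  1.64916666e+00 -1.05139056e-01]
```

View pics/w4.png

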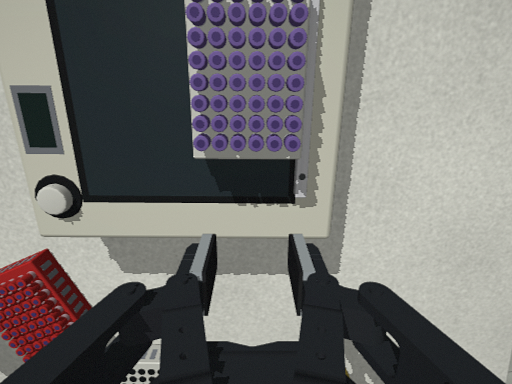

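The rack is now square and against the rear guide. Its right wall's top edge is at v≈158 (u 192–300), the collar is at (59,197), and the fingers are beyond its right side, roughly centred on it.

Run:
```python
from h import *
d=np.load("w4.npz"); C=cam("wrist",dict(position=d["p"],orientation=d["R"])); R=d["R"]
for n,uv,z in(("rack right near",(193,158),.107),("rack right rear",(299,159),.107),("glass r near",(85,202),.075),("glass r rear",(293,202),.075),("collar",(59,197),.077),("guide inner",(296,190),.087),("guide inner up",(303,160),.087)):
    P=ray(C,uv,z)[0]; print(n,P.round(4),"tool mm",((P-d["p"])@R*1000).round(1))
```

```text
rack right near [ 0.5658 -0.0778  0.107 ] tool mm [-28.5  94.4 -46.3]
rack right rear [ 0.6484 -0.09    0.107 ] tool mm [-27.7  94.5  37.1]
glass r near [ 0.449  -0.1119  0.075 ] tool mm [  21.3  126.3 -157.4]
glass r rear [ 0.6433 -0.1387  0.075 ] tool mm [ 21.3 126.5  38.8]
collar [ 0.4279 -0.1031  0.077 ] tool mm [  15.6  124.3 -179.5]
guide inner [ 0.6459 -0.1228  0.087 ] tool mm [  5.2 114.5  39.1]
guide inner up [ 0.6543 -0.0964  0.087 ] tool mm [-22.1 114.5  43.8]
```

```bash
python3 -m inch '[0,30,-5,0,0,0, 0,35,0,0,0,0, 0,28,0,0,0,0, 0,13,0,0,0,0, 0,0,0,0,0,0]'; python3 -m inch '[-4,0,0,0,0,0, -4,0,0,0,0,0, -4,0,0,0,0,0, -4,0,0,0,0,0, -4,0,0,0,0,0, -4,0,0,0,0,0, -4,0,0,0,0,0, -4,0,0,0,0,0, -4,0,0,0,0,0, -4,0,0,0,0,0, -4,0,0,0,0,0, -4,0,0,0,0,0, -4,0,0,0,0,0, -4,0,0,0,0,0, -4,0,0,0,0,0]' ; python3 -m inch '[-4,0,0,0,0,0, -4,0,0,0,0,0, -4,0,0,0,0,0, -4,0,0,0,0,0, -4,0,0,0,0,0, -4,0,0,0,0,0, -4,0,0,0,0,0, -4,0,0,0,0,0, -4,0,0,0,0,0, -4,0,0,0,0,0, -4,0,0,0,0,0, -4,0,0,0,0,0, -4,0,0,0,0,0, -4,0,0,0,0,0]'
```

```text
time: 8.22
position: [0.6009, -0.1111, 0.0914]
orientation: [[-0.138, -0.006, 0.99], [-0.99, 0.002, -0.138], [-0.001, -1.0, -0.007]]
contact_force: [-1.4, -0.0, -0.2]
gripper_width: 0.0383
time: 9.47
position: [0.6112, -0.0517, 0.0953]
orientation: [[-0.14, -0.0, 0.99], [-0.99, 0.0, -0.14], [-0.0, -1.0, -0.0]]
contact_force: [-0.3, -2.9, 2.1]
gripper_width: 0.0381
time: 10.63
position: [0.619, 0.0037, 0.0953]
orientation: [[-0.14, -0.0, 0.99], [-0.99, 0.0, -0.14], [-0.0, -1.0, -0.0]]
contact_force: [0.3, -3.3, 2.2]
gripper_width: 0.0383
```

```bash
python3 -m inch '[-3,0,0,0,0,0, -3,0,0,0,0,0, -2,0,0,0,0,0, -2,0,0,0,0,0, -2,0,0,0,0,0, -1,0,0,0,0,0]'; for i in 1; do python3 -m inch '[-1,0,0,0,0,0, -1,0,0,0,0,0, -1,0,0,0,0,0]'; done;  python3 -m inch '[-1,0,0,0,0,0, -1,0,0,0,0,0, -1,0,0,0,0,0]'
```

```text
time: 11.13
position: [0.6208, 0.0164, 0.0953]
orientation: [[-0.139, -0.0, 0.99], [-0.99, 0.0, -0.139], [-0.0, -1.0, -0.0]]
contact_force: [-0.3, -2.6, 1.1]
gripper_width: 0.0386
time: 11.38
position: [0.6212, 0.0192, 0.0953]
orientation: [[-0.14, 0.0, 0.99], [-0.99, 0.0, -0.14], [-0.0, -1.0, 0.0]]
contact_force: [-0.2, -2.0, 1.6]
gripper_width: 0.0386
time: 11.63
position: [0.6217, 0.0222, 0.0953]
orientation: [[-0.14, 0.0, 0.99], [-0.99, 0.0, -0.14], [-0.0, -1.0, 0.0]]
contact_force: [0.4, -2.2, 1.6]
gripper_width: 0.0389
```

```bash
python3 -m inch '[-1,0,0,0,0,0, -1,0,0,0,0,0, -1,0,0,0,0,0]'; python3 -m inch '[-1,0,0,0,0,0, -1,0,0,0,0,0]'; python3 -m inch '[-1,0,0,0,0,0, -1,0,0,0,0,0]'
```

```text
time: 11.88
position: [0.6221, 0.0252, 0.0953]
orientation: [[-0.139, -0.0, 0.99], [-0.99, 0.0, -0.139], [-0.0, -1.0, -0.0]]
contact_force: [-0.1, -3.2, 1.8]
gripper_width: 0.0383
time: 12.05
position: [0.6224, 0.0272, 0.0953]
orientation: [[-0.14, -0.0, 0.99], [-0.99, 0.0, -0.14], [-0.0, -1.0, -0.0]]
contact_force: [-0.5, -1.4, 1.2]
gripper_width: 0.0382
time: 12.22
position: [0.6226, 0.0292, 0.0953]
orientation: [[-0.14, -0.0, 0.99], [-0.99, 0.0, -0.14], [-0.0, -1.0, -0.0]]
contact_force: [0.3, -2.4, 1.9]
gripper_width: 0.0386
```

```bash
python3 -m inch '[-1,0,0,0,0,0, -1,0,0,0,0,0]'; python3 -m inch '[-1,0,0,0,0,0, -1,0,0,0,0,0]'; python3 -m inch '[-1,0,0,0,0,0, -1,0,0,0,0,0]'
```

```text
time: 12.38
position: [0.6229, 0.0312, 0.0953]
orientation: [[-0.14, 0.0, 0.99], [-0.99, 0.0, -0.14], [-0.0, -1.0, 0.0]]
contact_force: [-0.1, -1.8, 0.5]
gripper_width: 0.0385
time: 12.55
position: [0.623, 0.032, 0.0953]
orientation: [[-0.14, -0.001, 0.99], [-0.99, -0.002, -0.14], [0.002, -1.0, -0.0]]
contact_force: [-2.2, -10.2, 2.7]
gripper_width: 0.0388
time: 12.72
position: [0.6229, 0.0322, 0.0953]
orientation: [[-0.141, -0.002, 0.99], [-0.99, -0.005, -0.141], [0.005, -1.0, -0.001]]
contact_force: [-6.4, -16.8, 3.7]
gripper_width: 0.0384
```

It's firm against the left guide at about 17 N. I'll back off, lift, return to the near side, and look.

```bash
python3 -m inch '[6,0,0,0,0,0, 7,0,0,0,0,0, 0,-30,0,0,0,0, 0,-38,0,0,0,0, 0,-37,0,0,0,0, -21,0,-19,0,0,0, -21,0,-19,0,0,0, -21,0,-19,0,0,0, -20,0,-17,0,0,0]' ; python3 -m inch '[0,0,0,0,-0.12,0, 0,0,0,0,-0.12,0, 0,0,0,0,-0.12,0, 0,0,0,0,-0.12,0, 0,0,0,0,-0.12,0, 0,0,0,0,-0.12,0, 0,0,0,0,-0.12,0, 0,0,0,0,-0.12,0, 0,0,0,0,-0.12,0, 0,0,0,0,-0.12,0, 0,0,0,0,-0.12,0, 0,0,0,0,-0.12,0, 0,0,0,0,-0.12,0, 0,0,0,0,-0.011,0, 0,0,0,0,0,0]' -0.7
python3 - <<'E'
from h import *
s=robot.sense(); im=viewer.camera("wrist"); cv2.imwrite("pics/w5.png",im[:,:,::-1])
np.savez("w5.npz",p=s["position"],R=s["orientation"])
E
```

```text
time: 13.47
position: [0.559, 0.1159, 0.2003]
orientation: [[-0.139, 0.0, 0.99], [-0.99, 0.001, -0.139], [-0.001, -1.0, -0.0]]
contact_force: [0.2, -0.6, -0.3]
gripper_width: 0.0384
time: 14.72
position: [0.5599, 0.1148, 0.2002]
orientation: [[0.99, -0.0, 0.142], [-0.142, 0.001, 0.99], [-0.0, -1.0, 0.001]]
contact_force: [-0.1, 0.3, -0.1]
gripper_width: 0.073
```

View pics/w5.png

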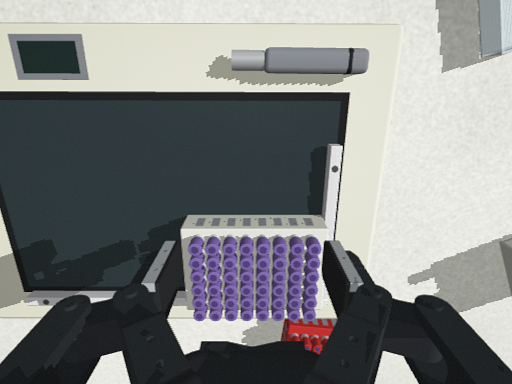

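The rack is against the left guide. Its near foot line, at v≈217, is level and parallel to the glass edge, and the fingers are centred on it. Now I'll descend for the rearward nudge.

```bash
python3 -m inch '[0,30,0,0,0,0, 0,35,0,0,0,0, 0,30,0,0,0,0, 0,12,0,0,0,0, 0,0,0,0,0,0]'; python3 -m inch '[4,0,0,0,0,0, 4,0,0,0,0,0, 3,0,0,0,0,0, 2,0,0,0,0,0, 2,0,0,0,0,0]'; python3 -m inch '[1,0,0,0,0,0, 1,0,0,0,0,0]'; python3 -m inch '[1,0,0,0,0,0, 1,0,0,0,0,0]'
```

```text
time: 15.18
position: [0.558, 0.1144, 0.0897]
orientation: [[0.99, -0.007, 0.141], [-0.141, -0.001, 0.99], [-0.007, -1.0, -0.002]]
contact_force: [0.1, 0.1, 0.1]
gripper_width: 0.0724
time: 15.6
position: [0.5757, 0.1126, 0.0945]
orientation: [[0.99, 0.002, 0.14], [-0.14, 0.0, 0.99], [0.002, -1.0, 0.001]]
contact_force: [-1.4, 0.6, -0.1]
gripper_width: 0.0724
time: 15.77
position: [0.577, 0.1123, 0.0936]
orientation: [[0.99, 0.0, 0.139], [-0.139, 0.0, 0.99], [0.0, -1.0, 0.0]]
contact_force: [0.8, -0.0, -0.1]
gripper_width: 0.0724
time: 15.93
position: [0.5788, 0.112, 0.0933]
orientation: [[0.99, -0.0, 0.139], [-0.139, 0.0, 0.99], [-0.0, -1.0, 0.0]]
contact_force: [0.3, 0.3, 0.1]
gripper_width: 0.0725
```

```bash
python3 -m inch '[1,0,0,0,0,0, 1,0,0,0,0,0]'
```

```text
time: 16.1
position: [0.5804, 0.1116, 0.0932]
orientation: [[0.99, -0.001, 0.139], [-0.139, -0.0, 0.99], [-0.001, -1.0, -0.0]]
contact_force: [-3.9, -0.1, 2.1]
gripper_width: 0.0724
```

```bash
python3 -m inch '[1,0,0,0,0,0, 1,0,0,0,0,0]';python3 -m inch '[0.5,0,0,0,0,0, 0,0,0,0,0,0]'
```

```text
time: 16.27
position: [0.5818, 0.1116, 0.0932]
orientation: [[0.99, -0.003, 0.139], [-0.139, 0.0, 0.99], [-0.003, -1.0, -0.0]]
contact_force: [-11.5, 0.9, 5.5]
gripper_width: 0.0727
time: 16.43
position: [0.5818, 0.1116, 0.0932]
orientation: [[0.99, -0.004, 0.14], [-0.14, 0.0, 0.99], [-0.004, -1.0, -0.0]]
contact_force: [-10.7, 0.4, 4.8]
gripper_width: 0.0728
```

Rearward it's seated at about 11 N. I'll back off and take a look at the left seam from the left.

```bash
python3 -m inch '[-7,0,0,0,0,0, -8,0,0,0,0,0, 0,-30,0,0,0,0, 0,-38,0,0,0,0, -25,-22,25,0,0,0, -30,0,30,0,0,0, -25,0,30,0,0,0, 0,0,0,0,0,0, 0,0,0,0,0,0]' 1
python3 - <<'E'
from h import *
s=robot.sense(); im=viewer.camera("wrist"); cv2.imwrite("pics/w6.png",im[:,:,::-1]); cv2.imwrite("pics/w6c.png",cv2.resize(im[130:310,60:300,::-1],None,fx=3.3,fy=3.3,interpolation=cv2.INTER_CUBIC))
np.savez("w6.npz",p=s["position"],R=s["orientation"])
E
```

```text
time: 17.18
position: [0.5004, 0.2097, 0.1836]
orientation: [[0.991, 0.001, 0.136], [-0.136, 0.0, 0.991], [0.001, -1.0, 0.0]]
contact_force: [0.4, 0.5, -0.3]
gripper_width: 0.0001
```

View pics/w6c.png

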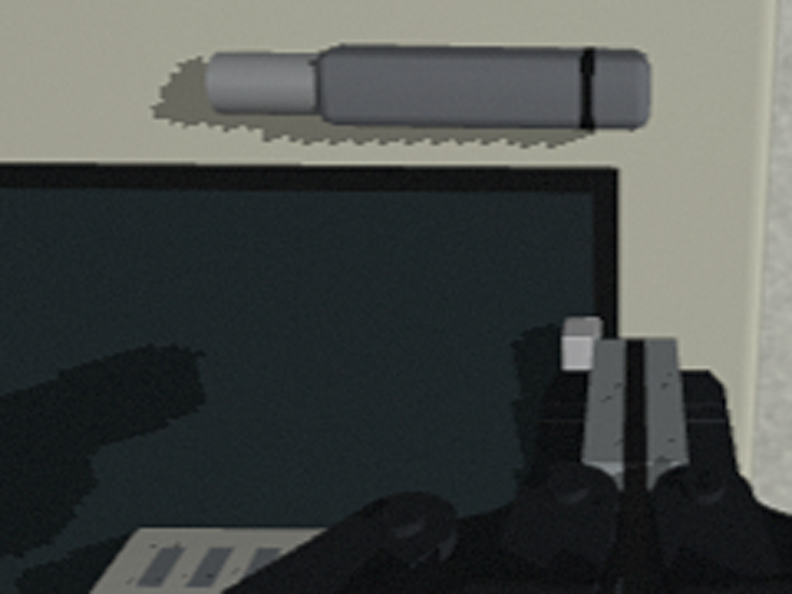

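The fingers hide the seam in this view. The decapper is undisturbed. I'll check the left contact by touch with a second gentle nudge.

```bash
python3 -m inch '[0,-17,0,0,0,0, 21,0,-25,0,0,0, 21,0,-25,0,0,0, 21,0,-25,0,0,0, 21,0,-25,0,0,0, 21,0,-25,0,0,0, 21,0,-25,0,0,0, 20,0,-25,0,0,0]' 0.1; python3 -m inch '[0,0,0,0,0.12,0, 0,0,0,0,0.12,0, 0,0,0,0,0.12,0, 0,0,0,0,0.12,0, 0,0,0,0,0.12,0, 0,0,0,0,0.12,0, 0,0,0,0,0.12,0, 0,0,0,0,0.12,0, 0,0,0,0,0.12,0, 0,0,0,0,0.12,0, 0,0,0,0,0.12,0, 0,0,0,0,0.12,0, 0,0,0,0,0.12,0, 0,0,0,0,0.011,0, 0,0,0,0,0,0]'
python3 - <<'E'
from h import *
s=robot.sense(); im=viewer.camera("wrist"); cv2.imwrite("pics/w7.png",im[:,:,::-1])
np.savez("w7.npz",p=s["position"],R=s["orientation"])
E
```

```text
time: 17.9
position: [0.6225, 0.0112, 0.1998]
orientation: [[0.99, -0.0, 0.142], [-0.142, -0.0, 0.99], [-0.0, -1.0, -0.0]]
contact_force: [-0.3, 1.1, 0.2]
gripper_width: 0.0385
time: 19.15
position: [0.6218, 0.0133, 0.2]
orientation: [[-0.138, -0.0, 0.99], [-0.99, -0.0, -0.138], [0.0, -1.0, -0.0]]
contact_force: [0.3, -1.2, -0.9]
gripper_width: 0.0383
```

View pics/w7.png

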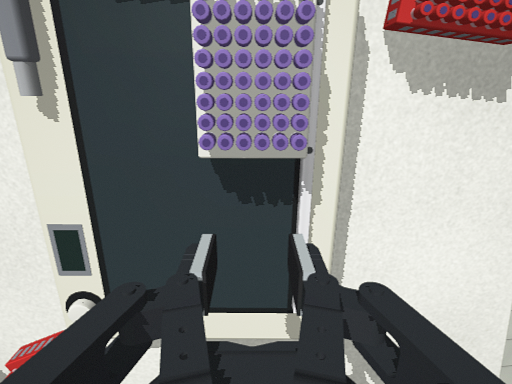

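The rack stands square: its right wall (v≈157) and rear wall are parallel to the rear guide, with no visible gap. Now the nudge left.

```bash
python3 -m inch '[0,30,0,0,0,0, 0,35,0,0,0,0, 0,28,0,0,0,0, 0,12,0,0,0,0, 0,0,0,0,0,0]'; python3 -m inch '[-3,0,0,0,0,0, -3,0,0,0,0,0, -3,0,0,0,0,0, -3,0,0,0,0,0, -2,0,0,0,0,0, -1,0,0,0,0,0]';  python3 -m inch '[-1,0,0,0,0,0, -1,0,0,0,0,0]'; python3 -m inch '[-1,0,0,0,0,0, -1,0,0,0,0,0]'
```

```text
time: 19.62
position: [0.6198, 0.0143, 0.0915]
orientation: [[-0.138, -0.007, 0.99], [-0.99, 0.0, -0.138], [0.001, -1.0, -0.007]]
contact_force: [-1.3, -0.2, -0.1]
gripper_width: 0.0384
time: 20.12
position: [0.6241, 0.0299, 0.0961]
orientation: [[-0.139, 0.001, 0.99], [-0.99, 0.0, -0.139], [-0.0, -1.0, 0.001]]
contact_force: [0.3, 0.1, 0.1]
gripper_width: 0.0383
time: 20.28
position: [0.624, 0.0315, 0.0954]
orientation: [[-0.139, 0.0, 0.99], [-0.99, 0.0, -0.139], [-0.0, -1.0, 0.0]]
contact_force: [0.7, 0.7, -0.0]
gripper_width: 0.0385
time: 20.45
position: [0.6241, 0.032, 0.0954]
orientation: [[-0.141, -0.001, 0.99], [-0.99, -0.003, -0.141], [0.003, -1.0, -0.0]]
contact_force: [-2.0, -8.7, 2.4]
gripper_width: 0.0383
```

The contact is exactly where it was before (y=0.032), so the rack is still snug on the left. Now to the scan key.

```bash
python3 -m inch '[7,0,0,0,0,0, 7,0,0,0,0,0, 0,-30,0,0,0,0, 0,-38,0,0,0,0, 0,-37,0,0,0,0, 21,0,-25,0,0,0, 21,0,-25,0,0,0, 21,0,-25,0,0,0, 21,0,-25,0,0,0, 21,0,-26,0,0,0, 21,0,-25,0,0,0, 21,0,-26,0,0,0, 0,0,0,0,0,0, 0,0,0,0,0,0]' 1
python3 - <<'E'
from h import *
s=robot.sense(); R=np.array(s["orientation"]); print(s["position"],"to key (tool mm)",((np.array([.4265,-.1027,.087])-s["position"])@R*1000).round(1),s["gripper_width"])
im=viewer.camera("wrist"); cv2.imwrite("pics/w8.png",im[:,:,::-1])
t=viewer.camera("top"); cv2.imwrite("pics/t8.png",cv2.resize(t[115:265,140:320,::-1],None,fx=4,fy=4,interpolation=cv2.INTER_CUBIC))
E
```

```text
time: 21.62
position: [0.4258, -0.1022, 0.2007]
orientation: [[-0.142, 0.001, 0.99], [-0.99, 0.0, -0.142], [-0.0, -1.0, 0.001]]
contact_force: [0.8, 0.1, 1.5]
gripper_width: -0.0001
[ 0.42579449 -0.10219943  0.20066185] to key (tool mm) [  0.4 113.7   0.6] -6.284651107284267e-05
```

View pics/t8.png

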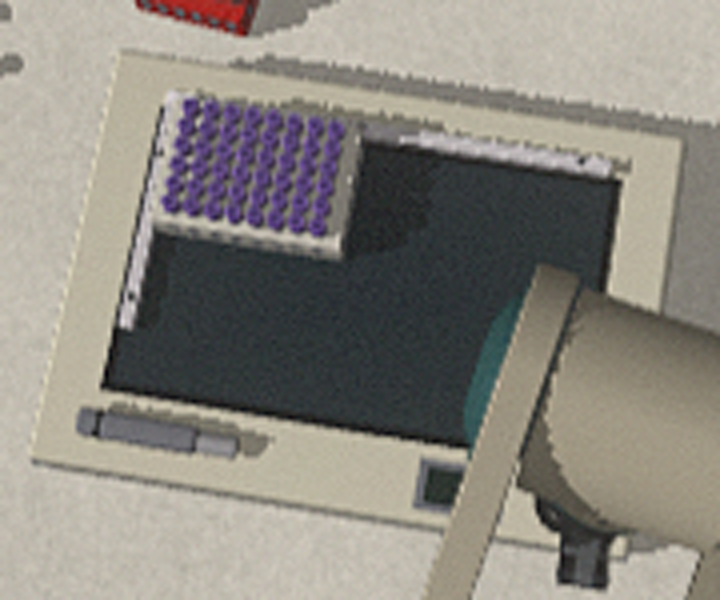

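The rack is square in the corner against both guides, and the decapper is in place. Now to press the key.

```bash
python3 -m inch '[0,30,0,0,0,0, 0,35,0,0,0,0, 0,20,0,0,0,0, 0,8,0,0,0,0, 0,3,0,0,0,0, 0,0,0,0,0,0, 0,0,0,0,0,0]'; python3 -m inch '[0,2,0,0,0,0, 0,2,0,0,0,0, 0,2,0,0,0,0, 0,2,0,0,0,0]'; python3 -m inch '[0,1,0,0,0,0, 0,1,0,0,0,0, 0,1,0,0,0,0, 0,1,0,0,0,0]'; python3 -m inch '[0,1,0,0,0,0, 0,1,0,0,0,0, 0,1,0,0,0,0, 0,0,0,0,0,0]'
```

```text
time: 22.3
position: [0.4277, -0.1014, 0.1058]
orientation: [[-0.139, 0.002, 0.99], [-0.99, -0.001, -0.139], [0.0, -1.0, 0.002]]
contact_force: [-0.2, -0.3, 0.0]
gripper_width: -0.0
time: 22.63
position: [0.4268, -0.1014, 0.0965]
orientation: [[-0.14, 0.001, 0.99], [-0.99, -0.0, -0.14], [0.0, -1.0, 0.001]]
contact_force: [-0.1, 0.1, 0.1]
gripper_width: -0.0002
time: 22.97
position: [0.4265, -0.1014, 0.0924]
orientation: [[-0.14, -0.0, 0.99], [-0.99, 0.0, -0.14], [-0.0, -1.0, -0.0]]
contact_force: [-1.4, -0.3, 2.7]
gripper_width: 0.0001
time: 23.3
position: [0.4266, -0.1014, 0.0893]
orientation: [[-0.14, 0.0, 0.99], [-0.99, 0.0, -0.14], [-0.0, -1.0, 0.0]]
contact_force: [-3.2, 1.2, 4.8]
gripper_width: 0.0
```

```bash
python3 -m inch '[0,1,0,0,0,0, 0,1,0,0,0,0, 0,0,0,0,0,0]'; python3 -m inch '[0,1,0,0,0,0, 0,0,0,0,0,0, 0,0,0,0,0,0]'
```

```text
time: 23.55
position: [0.4267, -0.1014, 0.0888]
orientation: [[-0.139, 0.0, 0.99], [-0.99, -0.0, -0.139], [0.0, -1.0, 0.0]]
contact_force: [-8.6, 1.5, 15.7]
gripper_width: -0.0004
time: 23.8
position: [0.4268, -0.1015, 0.0887]
orientation: [[-0.139, 0.001, 0.99], [-0.99, -0.0, -0.139], [0.0, -1.0, 0.001]]
contact_force: [-12.9, 3.5, 23.4]
gripper_width: -0.0001
```

The key bottomed out: 23 N and no more travel, after about 6 mm of stroke. Now I'll release it, lift off and check.

```bash
python3 -m inch '[0,-6,0,0,0,0, 0,-12,0,0,0,0, 0,-30,0,0,0,0, 0,-35,0,0,0,0, 0,-35,0,0,0,0, 20,0,-10,0,0,0, 20,0,-10,0,0,0, 20,0,-10,0,0,0, 20,0,-10,0,0,0, 0,0,0,0,0,0, 0,0,0,0,0,0]'
python3 - <<'E'
from h import *
w=viewer.camera("wrist"); t=viewer.camera("top"); 
t=cv2.resize(t[115:265,140:320,::-1],(540,450),interpolation=cv2.INTER_CUBIC); w=cv2.resize(w[:,:,::-1],(260,195)); o=np.zeros((450,800,3),np.uint8); o[:,:540]=t; o[:195,540:]=w
cv2.imwrite("pics/f.png",o)
E
```

```text
time: 24.72
position: [0.3756, -0.1756, 0.204]
orientation: [[-0.142, 0.0, 0.99], [-0.99, 0.0, -0.142], [-0.0, -1.0, 0.0]]
contact_force: [-0.2, -0.9, 0.9]
gripper_width: 0.0003
```

View pics/f.png

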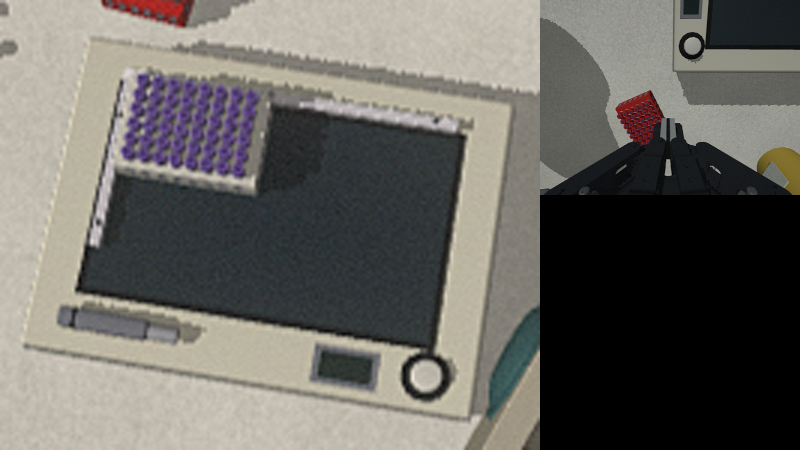

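The rack is seated at (125–270, 70–195), the key is up at (427,375), and the decapper hasn't moved. The arm is clear of everything, so I'm handing in.

```bash
python3 -c "
from cell import hand_in; print(hand_in())"
```

```text
the job is handed in; nothing more can be done
None
```

The rack is square in the locating corner against both guides. After that I pressed the scan key fully down and released it, then handed the job in at about 25 s on the robot's clock.

- **Pushing:** I pushed the rack rearward with the open fingers until the rear guide stopped it. Then I pushed it left along that guide to the left guide and nudged it both ways again.
- **Seating checks:** The second rearward push stopped firmly at about 11 N. The second leftward push met the rack at the same place as the first (tool at y = 0.032 m), so it had not come away from the left guide.
- **Key:** It travelled about 6 mm and then stopped hard, with the vertical force rising to 23 N. It is up again in the last picture.
- **Last picture:** The rack is in the corner, the decapper is where it was, and the arm is touching nothing. The spare rack, lid and sharps bin were outside that last top-view crop, and the arm never went down near them.
- **What fell short:**
  - Both close looks at the rack in the corner, one from above and one at the left seam, were blocked by the arm or fingers. The left contact is therefore confirmed by touch rather than by sight.
  - My early image estimates of the guide positions were about 6 mm off the stated dimensions, so I relied on contact instead.

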